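# Set up the bezel station: part home, selector to green, start

## Robot

A 6-joint arm with a two-finger parallel gripper is mounted at the origin on the work surface. World frame = base frame: x ahead of the robot, y to its left, z up, the work surface at z = 0. Lengths are in m, angles in rad, forces in N, time in s.
With the tool pointing down it reaches from about 0.35 to 0.725 m from the base axis. Payload 6 kg.
Tool frame: the origin (TCP) lies at the very end of the fingers, on their centre line; the grasp point (between the pads) lies arm.hold_point_z behind it (arm.hold_point_z is the distance from the TCP to the grasp point, in m); z points along the fingers, x is the direction in which the jaws open and shut, and the axes are right-handed (so a half turn about z gives the same grasp; the last joint's range is limited). The gripper opens to 85 mm and grips with 20 to 120 N. Pads are 22 mm wide; open, the fingers measure 114 mm over their backs; the gripper's body (76 mm by 85 mm) begins 54 mm behind the grasp point. The pads swing forward as they close: fully open they stand 13 mm farther back than shut.
Start: joints at [1.664, 0.04, 0.085, 0, -1.615, -0.334], TCP at [0.143, 0.583, 0.231] pointing down, gripper open.
Joint ranges: [-2.56, 2.56], [-1.29, 2.01], [-1.08, 1.49], [-3.29, 1.98], [-2.81, -0.18], [-2.99, 2.99]. Speed limits (rad/s): [2.57, 2.57, 3.01, 3.14, 3.14, 3.14].

## Interface

Orientations are given as a unit quaternion [w, x, y, z].
In Python, from bench import arm gives the robot as it stands.
- The arm moves only by the tool step_arm, never from a script. Its argument "motion" is a list that holds one entry, the list of rows, each a list of 5 numbers: the finger opening in m, from 0 to 0.0854, then the shift along the world's x, y, z in m, then the turn about the world's z in degrees. In form: [[[hand, dx, dy, dz, spin], ...]]. A call has 1 to 10 rows; each row shifts and turns the commanded pose from where the row before left it; what a row does not reach is not made up. A row lasts 1/10 s, in which the tool goes at most 50 mm and 8.59 degrees, less where a joint would pass 70% of its speed; a pose out of reach is approached as far as the arm can. A call is refused whole if a number of a shift passes 0.05 or a number of a turn 8.59, either way. A call with a gripper value outside its range is refused whole. The fingers move at their own pace and stop on an object; "grip_force" is the grip in N (left out, the last holds). Time passes only in rows, so rows that do not move let the fingers close. It gives the time, the measured TCP pose, the force and the opening at its end, in the units of the state.
- arm.get_state(): the state, without advancing time (a new reading comes with each control period).
- arm.get_image(name): name is "scene" or "top"; returns the picture (384x512x3 uint8, red, green, blue); there is no depth.
- arm.camera_model(name): a dict with "K" (3x3 intrinsics, pixels), "distortion" ([k1, k2, p1, p2, k3] as OpenCV has them; the pictures are not rectified), "extrinsics" (4x4, takes a point from camera to world coordinates). Camera axes: x right, y up, looking along -z (the intrinsics and any distortion apply to the point x, -y, -z); pixel columns grow to the right and rows downward; lengths in m; the calibration is good to about 2 mm. A picture is of the moment at which its call begins. camera_model takes no time and is no camera call.
- arm.close_job(): hands the job in, once; it reports no verdict.
Trained networks look in the newest picture that a camera, given by its name, has taken for a name from the list of things; names that differ only in an ending like _2 or _b are one class to them, and where a whole thing is asked for, a point or a joint stands for the part that bears it (a point fixed in the world has none). Each returns a list of dicts, best first, with "score" (0 to 1); they miss things now and then, are a little off and sometimes report something else, mostly with a low value. They report only what shows in the picture. A call takes as long as a camera call. They do not tell look-alikes from the thing itself.
- arm.boxes_of(camera, label): "centre" ([column, row] as shares, 0 to 1, of the picture: columns of its width, rows of its height, amid what is visible of it).
- arm.pinpoint(camera, label): "centre" ([column, row] as shares, 0 to 1, of the picture: columns of its width, rows of its height: a listed point, or the origin of a listed thing).
The state is a dict: "clock": time; "joints": joint angles; "joint_velocities": joint speeds; "joint_efforts": joint torques, N m; "tcp_pos": TCP position; "orientation": TCP orientation; "ft_force": force on the tool from outside, world axes, zero at the start; "torque": the same for the moment, N m; "finger_gap": finger opening in m.
Only numpy, scipy, OpenCV 4.12 (cv2) and the standard library are available. Lean on these libraries where they do the work, as an engineer would, in place of code of your own. Each camera call takes 0.05 s, during which the arm holds its last target.

## Task

Slide the chrome bezel along its nest, between the white rails, until it is fully home against the two red end stops, then turn the black selector handle on the grey panel until it clicks in pointing at the green mark. Only then push the green start button fully down and let it come up again; leave the bezel home, the selector on green and the other things on the bench where they are.

Things in the scene. Friction and masses are not known exactly. Their poses are not given: they have to be found in the camera images.
- nest: Fixed nest: blue plate 340 x 220 mm on feet with a dark grey plate on it, top 50 mm above the bench. Origin: centre of its underside, at bench level; x runs along the slide to the end stops, z up. White side rails (top at 64 mm, inner faces at y = +-53 mm) guide the bezel; two red end stops (top at 76 mm) have their faces at x = +120 mm. The near end is open.
- bezel: Loose chrome frame, 150 (x) x 100 (y) x 24 mm high, up to 0.5 kg, flat between the rails, its x along the nest's within 0.03 rad. Origin: centre of its underside. Window 110 (x) x 72 mm (y), right through: push its far inner wall (x = +55 mm) or the near end; takes 1 to 5 N. Starts 60 to 100 mm short of the stops; home, its origin is at x = +45 mm in the nest's frame.
- panel: Fixed grey control panel, a box 60 mm high with a flat top (x -65 to +150, y -125 to +125 mm). Origin: on the selector's vertical axis, at bench level; z up. The selector's four click positions point along +0.9, +0.3, -0.3 and -0.9 rad from the panel's x (counter-clockwise from above positive); a mark lies 120 mm from the axis at each.
- selector (a joint): Selector angle, growing CLOCKWISE from above: the handle points along +0.3 rad minus this in the panel's frame. Detents at -0.6, 0, 0.6, 1.2; end stops 0.08 rad past the outer ones. Starts at 0 (plain white mark). Springs into the nearest detent when let go; pushed past half way it jumps ahead into the next. Takes up to 0.45 N m (6.5 N at 70 mm).
- selector_grip (a point): On the handle, 70 mm from the axis, 87 mm above the bench: push its side here or pinch it from above. The black handle is an upright bar 18 mm wide, from 40 mm behind the axis to 95 mm in front, from 71 to 103 mm above the bench, white line on its pointing end; round the axis a hub of 34 mm radius, 97 mm high. x: the pointing direction; z up.
- selector_aim (a point): Point 120 mm from the axis in the direction in which the handle points, 64 mm above the bench, i.e. 25 mm beyond the tip; over the centre of the mark that the selector is set to.
- mark_green: Green disc, 22 mm wide, 3 mm high, fixed on the panel's top 120 mm from the selector's axis, at the position wanted: the detent at -0.6, 0.6 or 1.2, different each time. Origin: centre of its underside, 60 mm above the bench. A yellow and a blue disc mark the other two of these.
- start_top (a point): Centre of the top of the green round start button, 52 mm wide, on a yellow box 90 x 85 x 50 mm fixed on the bench; the button is pressed straight down. The point moves down with it.
- start (a joint): Travel of the start button: 0 up, 0.008 m fully down; a spring of 6 N at full travel brings it back.
- spare_bezel: Bystander: another chrome frame, 150 x 100 x 24 mm, lying on the bench beyond the start button. Origin: centre of its underside.
- spray_bottle: Bystander: white bottle, 64 mm wide, 150 mm high, upright. Origin: centre of its underside.
- mallet: Bystander: mallet lying on the bench, 260 mm long, black rubber head 66 mm wide and 85 mm long at its +x end. Origin: near the middle of its length, at bench level.
Things that resemble listed ones, but are neither listed nor needed, are in the scene too. Leave any turquoise look-alike of the bezel alone. Of the things that look like the part that bears start_top, the larger one is meant.

How it is judged:
On the way, in this order (a step that is already met when the one before it is completed fails the run):
1. the bezel is fully home against the stops (x of bezel in the frame of nest above 0.041 m and z of bezel in the frame of nest between 0.046 and 0.054 m and angle between bezel's own z axis and vertical below 0.06 rad), for 0.2 s.
2. the selector has clicked in at the green mark, the bezel still home (all of step 1 and horizontal distance between selector_aim and mark_green below 0.01 m and velocity of joint selector between -0.1 and 0.1 rad/s), for 0.3 s.
3. the start button is pushed down with the bezel home and the selector on green (all of step 1 and horizontal distance between selector_aim and mark_green below 0.01 m and value of joint start above 0.006 m), for 0.05 s.
At the end, for the whole second after the job is handed in: The bezel lies flat and at rest on the nest within 4 mm of the end stops; the selector rests within 10 mm (at the mark's radius) of pointing at the green mark's centre; the start button has come up again; the three bystanders are within 30 mm of where they began (all of step 2 and value of joint start below 0.002 m and linear speed of bezel below 0.01 m/s and distance of each of spare_bezel, spray_bottle, mallet from where it was at the start of the episode below 0.03 m); the robot touches nothing.
It fails at once if the start button is pushed before the bezel is home and the selector is on green (value of joint start above 0.004 m and not ((x of bezel in the frame of nest above 0.041 m and z of bezel in the frame of nest between 0.046 and 0.054 m and angle between bezel's own z axis and vertical below 0.06 rad) and horizontal distance between selector_aim and mark_green below 0.01 m)).
It fails at once if a bystander is moved by more than 30 mm (distance of any of spare_bezel, spray_bottle, mallet from where it was at the start of the episode above 0.03 m).
It also fails if it takes over 53 s, if anything falls off the work surface, if the arm or the gripper's body presses on something with over 40 N, if the wrist force passes 120 N, or if a joint passes its speed limit or range.

## Working session

There is one attempt and no reset: what is moved stays moved. The work goes in short steps, Python scripts to look and compute and a tool call to move; the robot and the scene stay as the last step left them, time stands still between calls to the robot, and variables do not carry over. Pictures are saved under pics/ and viewed, and the job is handed in when it is done.

Besides the shell and the picture viewer there is one more tool, called after "Request:" in YAML: its name, and indented under it one key for each argument. step_arm: Moves the arm, as the interface text tells. Its arguments: {"type":"object","properties":{"motion":{"type":"array"},"grip_force":{"type":"number"}},"required":["motion"]}

```bash
ls; mkdir -p pics
cat > h.py <<'E'
import numpy as np, cv2
from bench import arm
def save(cam,fn):
    im=arm.get_image(cam); cv2.imwrite(fn,im[:,:,::-1]); return im
def proj(cam,P):
    m=arm.camera_model(cam);E=np.array(m['extrinsics']);R=E[:3,:3].T
    P=np.atleast_2d(P).astype(float); c=(P-E[:3,3])@R.T; c=c*[1,-1,-1]
    return cv2.projectPoints(c,np.zeros(3),np.zeros(3),np.array(m['K'],float),np.array(m['distortion'],float))[0][:,0]
def unproj(cam,uv,z):
    m=arm.camera_model(cam);E=np.array(m['extrinsics'])
    n=cv2.undistortPoints(np.array(uv,float).reshape(-1,1,2),np.array(m['K'],float),np.array(m['distortion'],float))[:,0]
    d=np.c_[n[:,0],-n[:,1],-np.ones(len(n))]@E[:3,:3].T
    o=E[:3,3]; return o+d*((np.array(z)-o[2])/d[:,2])[:,None]
E
python3 - <<'E'
from h import *
np.set_printoptions(precision=4,suppress=True)
for c in ['scene','top']:
    save(c,f'pics/{c}0.png'); print(c,arm.camera_model(c)['extrinsics'])
    for l in ['nest','bezel','panel','selector_grip','selector_aim','mark_green','start_top','spare_bezel','spray_bottle','mallet']:
        r=arm.pinpoint(c,l)
        print(l,[(round(d['score'],2),round(d['centre'][0]*512,1),round(d['centre'][1]*384,1)) for d in r[:4]])
print(arm.hold_point_z, arm.get_state())
E
```

```text
pics
scene [[-0.1284 -0.7196  0.6825  1.1828]
 [ 0.9917 -0.0863  0.0956  0.1046]
 [-0.0099  0.689   0.7246  0.8154]
 [ 0.      0.      0.      1.    ]]
nest [(0.68, 326.8, 227.8)]
bezel [(0.71, 360.9, 155.0), (0.6, 330.4, 204.2)]
panel [(0.86, 188.9, 196.6)]
selector_grip [(0.9, 182.1, 192.4)]
selector_aim [(0.97, 179.9, 213.9)]
mark_green [(0.59, 143.2, 194.9), (0.43, 325.8, 221.4)]
start_top [(0.67, 256.2, 208.1), (0.65, 254.3, 177.9)]
spare_bezel [(0.96, 246.8, 291.1), (0.16, 329.1, 226.0)]
spray_bottle [(0.87, 95.8, 197.7), (0.46, 146.2, 194.5)]
mallet [(0.69, 417.7, 226.0)]
top [[ 0.0222  0.9914 -0.1289  0.3244]
 [-0.9997  0.0226  0.0019  0.007 ]
 [ 0.0048  0.1289  0.9917  1.3888]
 [ 0.      0.      0.      1.    ]]
nest [(0.68, 204.8, 190.0)]
bezel [(0.68, 201.1, 196.9), (0.68, 168.9, 271.3)]
panel [(0.68, 317.4, 209.7)]
selector_grip [(0.58, 317.0, 183.7)]
selector_aim [(0.77, 317.2, 173.5)]
mark_green [(0.36, 348.5, 189.8)]
start_top [(0.47, 260.7, 184.1), (0.47, 260.9, 222.7)]
spare_bezel [(0.61, 257.2, 130.6)]
spray_bottle [(0.86, 394.0, 199.8)]
mallet [(0.93, 138.6, 192.3), (0.62, 203.5, 190.6)]
0.0187 {'clock': 1.1, 'joints': array([ 1.6637,  0.0402,  0.0849,  0.    , -1.6155, -0.3337]), 'joint_velocities': array([ 0.0003,  0.0001,  0.0016,  0.0011, -0.0003, -0.0009]), 'joint_efforts': array([  0.0004, -36.792 ,  34.744 ,   6.9334,  -0.0011,   0.    ]), 'tcp_pos': array([0.1431, 0.5827, 0.2313]), 'orientation': array([ 0.    , -0.6171,  0.7869, -0.    ]), 'ft_force': array([ 0.0716, -0.2662, -0.6495]), 'torque': array([-0.0045,  0.0303, -0.0069]), 'finger_gap': 0.08552965096261149}
```

Run:
```python
import cv2
a=cv2.imread('pics/scene0.png');cv2.imwrite('pics/s1.png',cv2.resize(a[120:340,60:460],(800,440),interpolation=cv2.INTER_CUBIC))
a=cv2.imread('pics/top0.png');cv2.imwrite('pics/t1.png',cv2.resize(a[100:300,110:410],(800,533),interpolation=cv2.INTER_CUBIC))
```

```text
(no output)
```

View pics/s1.png

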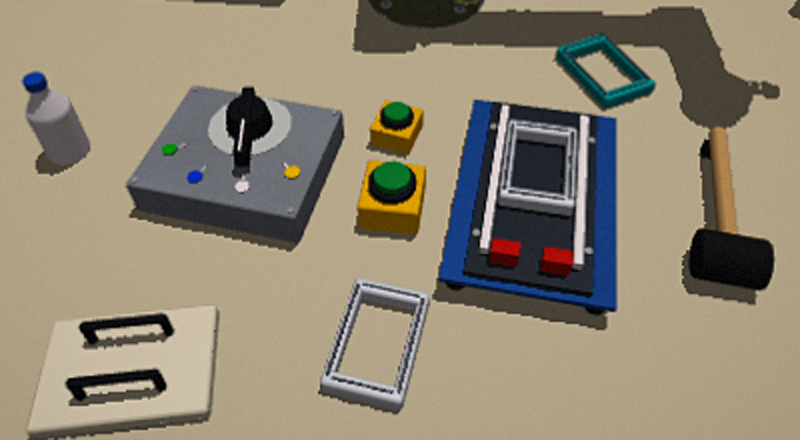

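View pics/t1.png

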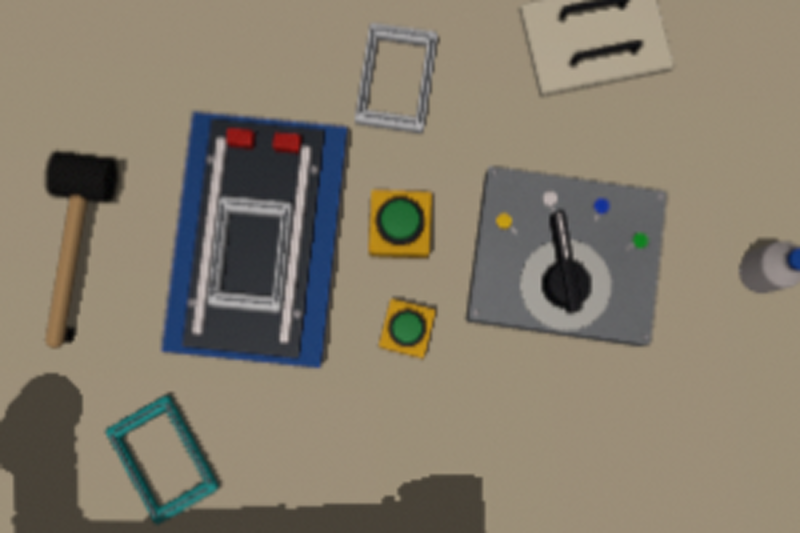

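Scene (2× crop) shows the nest with the chrome bezel at crop (540,165), and the red stops at (505,253) and (557,262). Two green buttons stand on yellow boxes: the larger at (392,182), the smaller at (397,115). Marks read yellow, white, blue, green; green is at (168,149), clockwise-most, so two detents on. In the top picture, the frames that could be mistaken are the spare bezel at (398,78) and the turquoise one at (163,455). I choose the one in the nest at (250,253), and the larger button at (401,222).

```bash
cat > m.py <<'E'
from h import *
from scipy.optimize import least_squares
np.set_printoptions(precision=4,suppress=True)
def blobs(im,lo,hi,amin=8):
    hsv=cv2.cvtColor(im,cv2.COLOR_RGB2HSV); m=cv2.inRange(hsv,np.array(lo),np.array(hi))
    n,_,s,c=cv2.connectedComponentsWithStats(m)
    return [(int(s[i,4]),c[i].round(2),s[i,:4]) for i in range(1,n) if s[i,4]>=amin]
E
python3 - <<'E'
from m import *
for c in ['scene','top']:
    im=cv2.imread(f'pics/{c}0.png')[:,:,::-1].copy()
    for nm,lo,hi,z in [('green',(50,120,60),(75,255,255),.063),('blue',(112,120,120),(125,255,255),.063),('yellow',(20,120,120),(32,255,255),.063),('red',(0,150,80),(5,255,255),.076),]:
        for b in blobs(im,lo,hi): print(c,nm,b[0],b[1],b[2],'z63',unproj(c,b[1],[.063])[0],'z60',unproj(c,b[1],[.06])[0])
for c,u in [('scene',(179.9,213.9)),('top',(317.2,173.5))]: print('aim',unproj(c,u,[.064]))
for c,u in [('scene',(188.9,196.6)),('top',(317.4,209.7))]: print('panel',unproj(c,u,[.0]))
for c,u in [('scene',(182.1,192.4)),('top',(317.,183.7))]: print('grip',unproj(c,u,[.087]))
for c,u in [('scene',(326.8,227.8)),('top',(204.8,190.))]: print('nest',unproj(c,u,[.0]))
for c,u in [('scene',(330.4,204.2)),('top',(201.1,196.9))]: print('bez',unproj(c,u,[.05]))
for c,u in [('scene',(256.2,208.1)),('top',(260.7,184.1))]: print('start',unproj(c,u,[.07]))
E
python3 - <<'E'
import cv2
a=cv2.imread('pics/top0.png');cv2.imwrite('pics/t2.png',cv2.resize(a[135:240,165:285],(686,600),interpolation=cv2.INTER_CUBIC))
a=cv2.imread('pics/scene0.png');cv2.imwrite('pics/s2.png',cv2.resize(a[160:285,230:380],(720,600),interpolation=cv2.INTER_CUBIC))
E
```

```text
scene green 89 [258. 175.] [252 171  13   9] z63 [ 0.4068 -0.0054  0.063 ] z60 [ 0.4037 -0.0059  0.06  ]
scene green 34 [144.29 194.03] [141 192   8   5] z63 [ 0.5246 -0.3215  0.063 ] z60 [ 0.5219 -0.3232  0.06  ]
scene green 202 [255.59 207.39] [247 201  18  14] z63 [0.5368 0.0048 0.063 ] z60 [0.5342 0.0044 0.06  ]
scene blue 10 [ 4.5 30. ] [ 0 30 10  1] z63 [-0.4762 -1.3972  0.063 ] z60 [-0.4829 -1.4032  0.06  ]
scene blue 124 [ 9.98 38.02] [ 0 31 23 18] z63 [-0.3944 -1.3168  0.063 ] z60 [-0.4007 -1.3225  0.06  ]
scene blue 181 [23.02 98.79] [ 0 78 47 45] z63 [ 0.0976 -0.9524  0.063 ] z60 [ 0.0932 -0.9566  0.06  ]
scene blue 39 [156.72 207.74] [153 205   8   6] z63 [ 0.571  -0.2689  0.063 ] z60 [ 0.5686 -0.2704  0.06  ]
scene yellow 149 [258.79 181.42] [245 170  27  20] z63 [0.434  0.0005 0.063 ] z60 [0.431  0.0001 0.06  ]
scene yellow 336 [256.01 215.98] [239 200  34  28] z63 [0.5674 0.0101 0.063 ] z60 [0.5649 0.0097 0.06  ]
scene yellow 40 [205.5 205.5] [202 203   8   6] z63 [ 0.5467 -0.1357  0.063 ] z60 [ 0.5441 -0.1367  0.06  ]
scene red 100 [312.43 243.25] [305 239  15   9] z6
[... 1085 characters left out ...]
0.1363  0.06  ]
top yellow 180 [261.97 223.09] [252 212  21  22] z63 [ 0.3951 -0.0063  0.063 ] z60 [ 0.3953 -0.0063  0.06  ]
top red 62 [199.39 151.19] [195 148  10   7] z63 [0.6532 0.229  0.063 ] z60 [0.6539 0.2295 0.06  ]
top red 65 [217.22 152.88] [212 150  11   7] z63 [0.6482 0.1632 0.063 ] z60 [0.6489 0.1635 0.06  ]
aim [[ 0.5859 -0.1981  0.064 ]]
aim [[ 0.5797 -0.2035  0.064 ]]
panel [[ 0.4635 -0.2156  0.    ]]
panel [[ 0.4534 -0.2147  0.    ]]
grip [[ 0.5269 -0.2047  0.087 ]]
grip [[ 0.5383 -0.1992  0.087 ]]
nest [[0.5348 0.2092 0.    ]]
nest [[0.5186 0.2123 0.    ]]
bez [[0.4881 0.2131 0.05  ]]
bez [[0.4859 0.2173 0.05  ]]
start [[0.5452 0.0077 0.07  ]]
start [[0.5349 0.0013 0.07  ]]
```

View pics/t2.png

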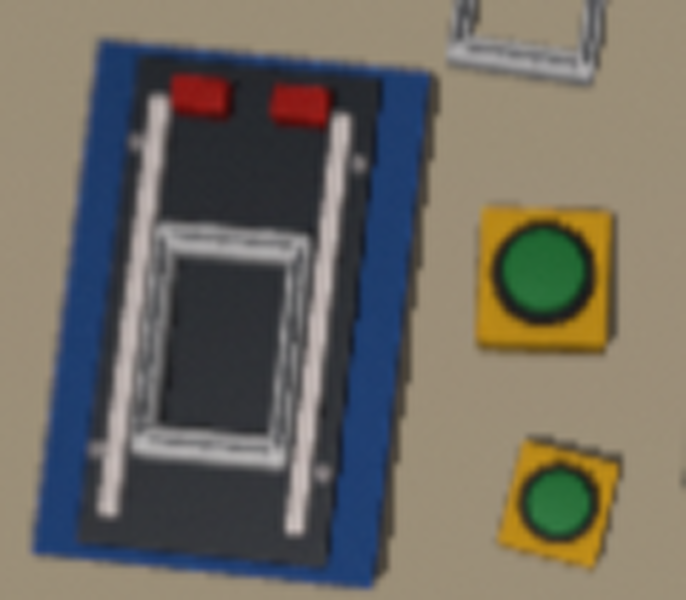

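View pics/s2.png

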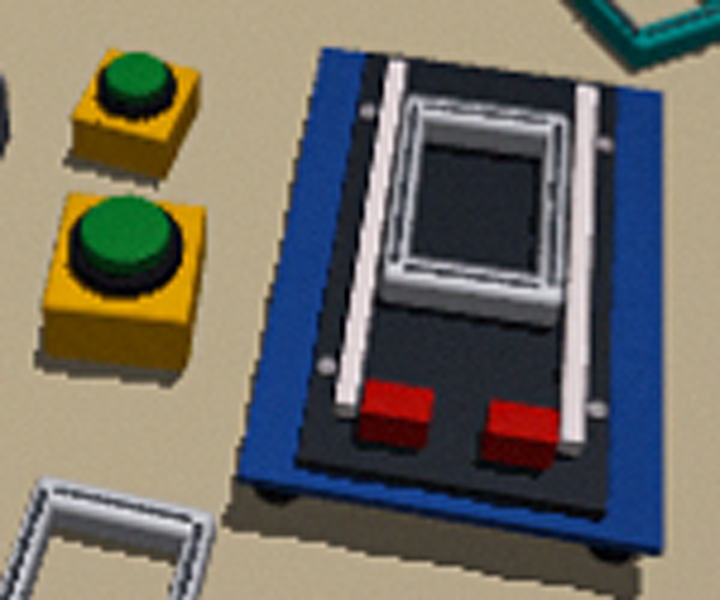

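Run:
```python
from m import *
import math
t=lambda L:[(165+u/5.717-.4,135+v/5.714-.4) for u,v in L]
s=lambda L:[(230+u/4.8-.4,160+v/4.8-.4) for u,v in L]
bt=unproj('top',t([(157,225),(307,237),(283,466),(132,448)]),[.074]*4)
bs=unproj('scene',s([(565,290),(385,265),(405,98),(568,118)]),[.074]*4)
rt=unproj('top',t([(158,98),(342,115),(108,515),(295,533)]),[.064]*4)
print('bezel top',bt[:,:2],bt.mean(0)[:2]);print('bezel scene',bs[:,:2],bs.mean(0)[:2])
for b in (bt,(bs[[0,1,2,3]])):
    d1=b[0]-b[3];d2=b[1]-b[2];print('L',np.hypot(*d1[:2]),np.hypot(*d2[:2]),math.atan2(d1[1],d1[0]),math.atan2(d2[1],d2[0]))
d=rt[0]-rt[2];e=rt[1]-rt[3];print('rails',rt[:,:2],math.atan2(d[1],d[0]),math.atan2(e[1],e[0]),rt.mean(0))
A=np.array([[.546,-.1358],[.5703,-.2691],[.5234,-.3223]]);ang=np.array([.9,-.3,-.9])
f=lambda p:(np.c_[p[0]+.12*np.cos(ang+p[2]),p[1]+.12*np.sin(ang+p[2])]-A).ravel()
r=least_squares(f,[.46,-.215,0]);print('panel',r.x,r.fun)
x,y,th=r.x
for a in (.3,-.3,-.9): print('grip at',a,x+.07*math.cos(a+th),y+.07*math.sin(a+th),'dir',a+th)
bl=arm.get_state();print(bl['clock'])
```

```text
bezel top [[0.5656 0.2498]
 [0.56   0.1547]
 [0.4152 0.1644]
 [0.4242 0.259 ]] [0.4913 0.207 ]
bezel scene [[0.5608 0.2534]
 [0.5549 0.1546]
 [0.4199 0.1627]
 [0.4256 0.2606]] [0.4903 0.2078]
L 0.14170309108583876 0.14512264781893938 -0.06470560664274981 -0.06658886991625779
L 0.1354702513493782 0.13526163892203208 -0.05354817982492286 -0.05979097092700075
rails [[0.6503 0.255 ]
 [0.6416 0.1364]
 [0.3826 0.2741]
 [0.3742 0.1565]] -0.07114513202193368 -0.07512318490490971 [0.5122 0.2055 0.064 ]
panel [ 0.4607 -0.2201 -0.1205] [ 0.      0.0001 -0.0001  0.      0.     -0.0001]
grip at 0.3 0.5295575240540793 -0.20759628131154112 dir 0.179524821001026
grip at -0.3 0.5245851738198519 -0.24866922504623504 dir -0.42047517899897396
grip at -0.9 0.497289787541767 -0.27976058818481875 dir -1.0204751789989739
1.1
```

Request:
step_arm:
  motion:
    - [[0,0.03,-0.03,0,1],[0,0.03,-0.03,0,1],[0,0.03,-0.03,0,1],[0,0.03,-0.03,0,1],[0,0.03,-0.03,0,1],[0,0.03,-0.03,0,1],[0,0.03,-0.03,0,1],[0,0.03,-0.03,0,1],[0,0.03,-0.03,0,1],[0,0.03,-0.03,0,1]]
  grip_force: 40

```text
clock: 2.1
tcp_pos: [0.444, 0.2813, 0.2316]
orientation: [0.0, -0.684, 0.73, 0.0]
ft_force: [0.4, 1.1, 0.5]
finger_gap: 0.0004
```

Request:
step_arm:
  motion:
    - [[0,0.035,-0.035,-0.03,0],[0,0.033,-0.04,-0.03,0],[0,0,0,-0.04,0],[0,0,0,-0.03,0],[0,0,0,0,0]]

```text
clock: 2.6
tcp_pos: [0.4987, 0.2172, 0.1052]
orientation: [-0.004, -0.683, 0.731, 0.001]
ft_force: [-0.4, -0.6, 0.2]
finger_gap: -0.0003
```

Run:
```python
from m import *
for c in ('top','scene'):
    im=save(c,f'pics/{c}2.png')
a=cv2.imread('pics/scene2.png');cv2.imwrite('pics/s3.png',cv2.resize(a[100:285,230:430],(800,740))[:600])
print(arm.get_state()['tcp_pos'])
```

```text
[0.5012 0.219  0.1114]
```

View pics/s3.png

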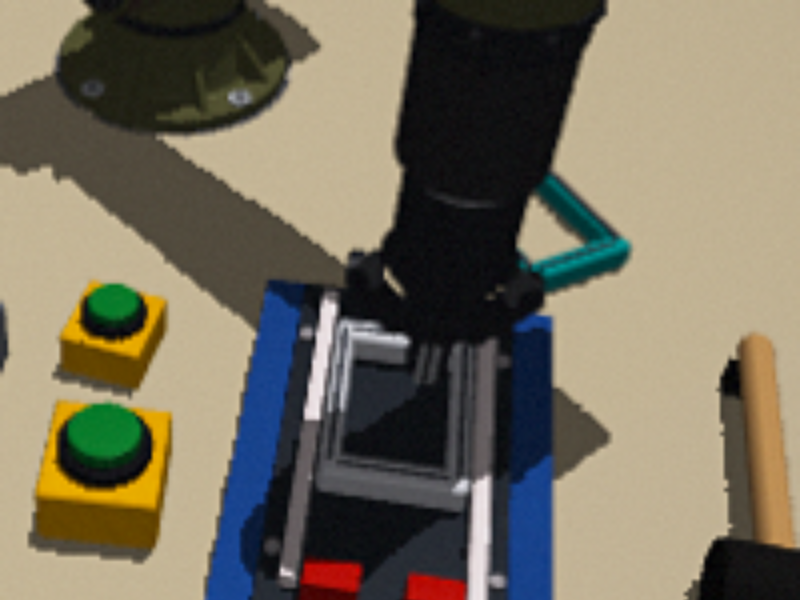

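The picture shows the closed fingers over the window's right half, at crop (430,370). I shift to the centre line, then lower.

Request:
step_arm:
  motion:
    - [[0,0.01,-0.012,0,0],[0,0,0,-0.02,0],[0,0,0,-0.02,0],[0,0,0,-0.012,0],[0,0,0,0,0]]

```text
clock: 3.2
tcp_pos: [0.5107, 0.2073, 0.0584]
orientation: [-0.0, -0.684, 0.73, -0.0]
ft_force: [-0.5, -0.6, -1.1]
finger_gap: 0.0001
```

Request:
step_arm:
  motion:
    - [[0,0.012,-0.001,0,0],[0,0.012,-0.001,0,0],[0,0.012,-0.001,0,0],[0,0.012,-0.001,0,0],[0,0.012,-0.001,0,0],[0,0.012,-0.001,0,0],[0,0,0,0,0]]

```text
clock: 3.9
tcp_pos: [0.5846, 0.2006, 0.058]
orientation: [0.0, -0.683, 0.731, -0.0]
ft_force: [-0.5, 0.6, -1.0]
finger_gap: -0.0001
```

Request:
step_arm:
  motion:
    - [[0,0.008,-0.001,0,0],[0,0.008,0,0,0],[0,0.008,-0.001,0,0],[0,0.004,0,0,0]]

```text
clock: 4.3
tcp_pos: [0.6081, 0.1989, 0.0579]
orientation: [-0.003, -0.683, 0.73, 0.002]
ft_force: [-31.2, 3.5, 15.2]
finger_gap: -0.0001
```

Run:
```python
from m import *
for c in ('top','scene'):
    im=save(c,f'pics/{c}3.png')
a=cv2.imread('pics/scene3.png');cv2.imwrite('pics/s4.png',cv2.resize(a[140:290,230:430],(800,600)))
s=arm.get_state();print(s['tcp_pos'],s['ft_force'])
```

```text
[0.608  0.199  0.0579] [-17.8622   0.3655   8.3289]
```

View pics/s4.png

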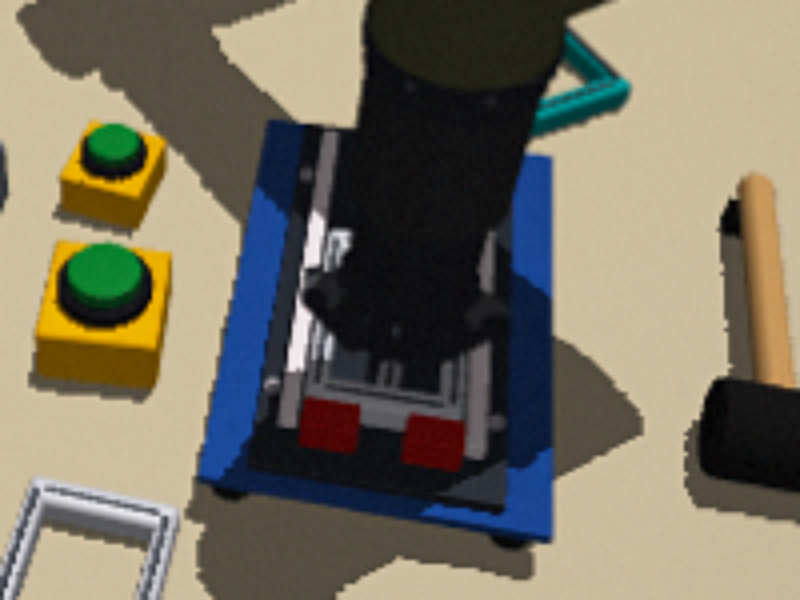

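Red stops touched at (330,425) and (433,440), and the force rose to 31 N, so the bezel is home. Backing off before lifting, then on to the selector.

Request:
step_arm:
  motion:
    - [[0,-0.015,0.001,0,0],[0,-0.015,0.001,0,0],[0,0,0,0,0],[0,0,0,0.03,0],[0,0,0,0.04,0],[0,0,0,0.04,0],[0,0,-0.02,0.02,0],[0,0,-0.04,0,0],[0,0,-0.04,0,0],[0,0,0,0,0]]

```text
clock: 5.4
tcp_pos: [0.5819, 0.0973, 0.1896]
orientation: [0.001, -0.682, 0.731, -0.001]
ft_force: [0.2, -0.1, -0.4]
finger_gap: -0.0002
```

Run:
```python
from m import *
for c in ('top','scene'):
    im=save(c,f'pics/{c}4.png')
a=cv2.imread('pics/scene4.png');cv2.imwrite('pics/s5.png',cv2.resize(a[140:290,230:430],(800,600)))
s=arm.get_state();print(s['tcp_pos'],s['ft_force'])
```

```text
[0.5817 0.1001 0.1888] [-0.2224  0.5401 -0.0208]
```

View pics/s5.png

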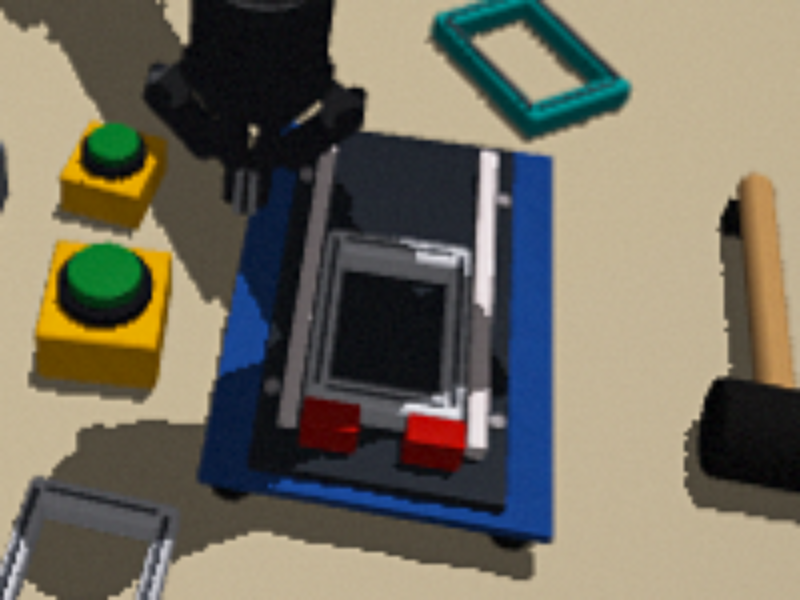

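The bezel lies flat with its far edge touching both red stops, at (330,420) and (433,432). Now to the selector standoff at about (0.525, -0.160).

Request:
step_arm:
  motion:
    - [[0,-0.01,-0.04,0,0],[0,-0.01,-0.04,0,0],[0,-0.01,-0.04,0,0],[0,-0.01,-0.04,0,0],[0,-0.01,-0.04,0,0],[0,-0.006,-0.04,0,0],[0,0,-0.02,0,0],[0,0,0,0,0],[0,0,0,0,0]]

```text
clock: 6.4
tcp_pos: [0.5253, -0.1586, 0.1881]
orientation: [-0.0, -0.683, 0.73, 0.0]
ft_force: [-0.2, -0.5, 0.4]
finger_gap: 0.0002
```

Run:
```python
from m import *
for c in ('top','scene'):
    im=save(c,f'pics/{c}5.png')
a=cv2.imread('pics/scene5.png');cv2.imwrite('pics/s6.png',cv2.resize(a[110:260,80:280],(800,600)))
s=arm.get_state();print(s['tcp_pos'],s['ft_force'])
```

```text
[ 0.5253 -0.1579  0.1882] [ 0.2891  0.5312 -0.3629]
```

View pics/s6.png

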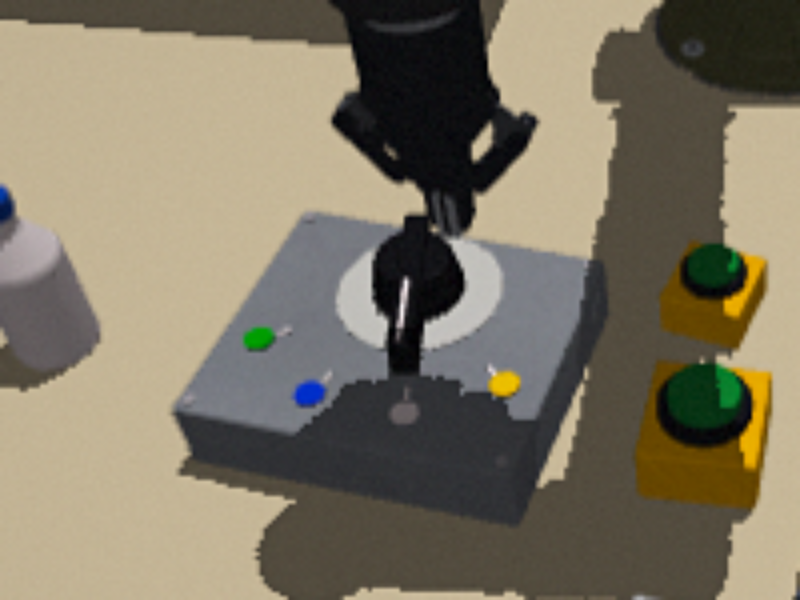

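The handle points at white (403,412) and green is at (258,338). The fingertips are clear to the handle's right. Lower and push toward −y.

Request:
step_arm:
  motion:
    - [[0,0,0,-0.035,0],[0,0,0,-0.035,0],[0,0,0,-0.036,0],[0,0,0,0,0],[0,0.002,-0.01,0,0],[0,0.002,-0.01,0,0],[0,0.001,-0.01,0,0],[0,0.001,-0.01,0,0],[0,0.001,-0.01,0,0]]

```text
clock: 7.4
tcp_pos: [0.5334, -0.2096, 0.0845]
orientation: [0.002, -0.683, 0.73, -0.001]
ft_force: [0.8, 0.8, 0.7]
finger_gap: 0.0003
```

Request:
step_arm:
  motion:
    - [[0,0.001,-0.01,0,0],[0,0,-0.01,0,0],[0,-0.002,-0.008,0,0],[0,-0.003,-0.008,0,0],[0,0,0,0,0]]

```text
clock: 7.9
tcp_pos: [0.5273, -0.2461, 0.0822]
orientation: [-0.0, -0.683, 0.731, 0.0]
ft_force: [0.2, -0.2, -0.1]
finger_gap: -0.0
```

Run:
```python
from m import *
for c in ('top','scene'):
    im=save(c,f'pics/{c}6.png')
a=cv2.imread('pics/scene6.png');cv2.imwrite('pics/s7.png',cv2.resize(a[110:260,80:280],(800,600)))
s=arm.get_state();print(s['tcp_pos'],s['ft_force'])
```

```text
[ 0.5276 -0.2456  0.0823] [0.9401 0.1649 0.0338]
```

View pics/s7.png

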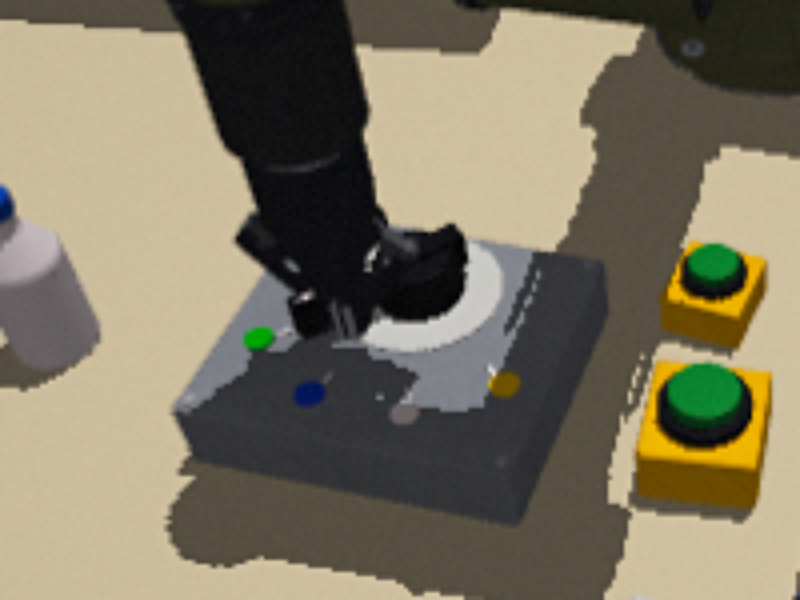

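The handle's tip shows near (312,312), by the green mark at (258,338), with no force: it has sprung ahead. Backing off and checking.

Request:
step_arm:
  motion:
    - [[0,0.01,0.015,0,0],[0,0.01,0.015,0,0],[0,0,0.01,0.03,0],[0,0,0.02,0.04,0],[0,0,0.04,0.03,0],[0,0,0.04,0,0],[0,0,0.04,0,0],[0,0,0.04,0,0],[0,0,0,0,0],[0,0,0,0,0]]

```text
clock: 9.0
tcp_pos: [0.5481, -0.023, 0.1824]
orientation: [0.0, -0.684, 0.729, -0.0]
ft_force: [1.2, -1.2, 0.9]
finger_gap: -0.0002
```

Run:
```python
from m import *
for c in ('top','scene'):
    im=save(c,f'pics/{c}7.png')
    r=arm.pinpoint(c,'selector_aim'); u=[r[0]['centre'][0]*512,r[0]['centre'][1]*384];print(r[0]['score'],unproj(c,u,[.064]))
    for b in blobs(im,(50,120,60),(75,255,255)): print(c,b[0],b[1],'z73',unproj(c,b[1],[.073])[0])
    r=arm.pinpoint(c,'start_top');print([(d['score'],unproj(c,[d['centre'][0]*512,d['centre'][1]*384],[.073])) for d in r])
a=cv2.imread('pics/scene7.png');cv2.imwrite('pics/s8.png',cv2.resize(a[110:290,80:380],(800,480)))
s=arm.get_state();print(s['tcp_pos'],s['ft_force'],s['clock'])
```

```text
0.35 [[ 0.504  -0.2847  0.064 ]]
top 151 [259.5  182.44] z73 [0.5403 0.0058 0.073 ]
top 23 [349.78 189.91] z73 [ 0.5207 -0.3202  0.073 ]
[(0.71, array([[0.5397, 0.0097, 0.073 ]])), (0.41, array([[0.4025, 0.0017, 0.073 ]]))]Traceback (most recent call last):
  File "<stdin>", line 4, in <module>
IndexError: list index out of range
```

Run:
```python
from m import *
a=cv2.imread('pics/scene7.png');cv2.imwrite('pics/s8.png',cv2.resize(a[110:290,80:380],(800,480)))
a=cv2.imread('pics/top7.png');cv2.imwrite('pics/t8.png',cv2.resize(a[130:250,180:380],(800,480)))
u=proj('top',[[.4607,-.2201,.103],[.5234,-.3223,.063],[.5,-.2842,.103],[.5388,.006,.073]]);print(u,(u-[180,130])*4)
```

```text
[[323.6296 205.0215]
 [349.682  189.5812]
 [341.7794 194.2946]
 [259.4343 182.8591]] [[574.5183 300.086 ]
 [678.728  238.3248]
 [647.1174 257.1784]
 [317.7372 211.4364]]
```

View pics/s8.png

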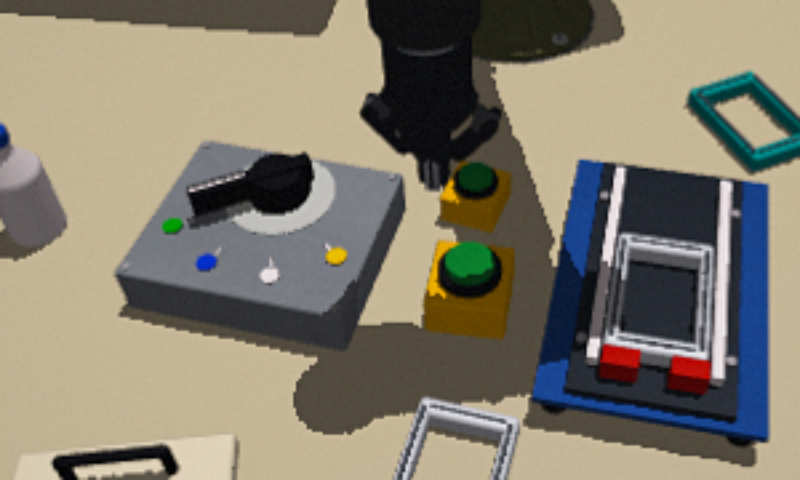

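View pics/t8.png

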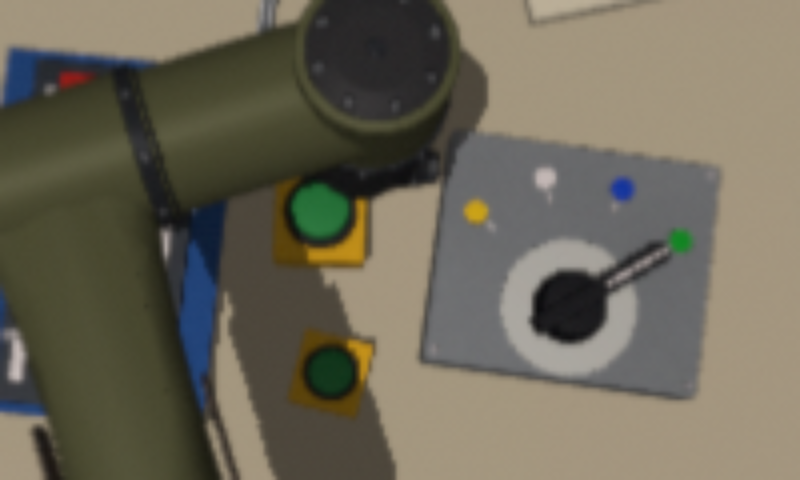

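The handle lies on the line to the green disc (top crop: hub (570,305), tip (665,248), disc (680,240)), and the bezel still touches the stops. Next is the large button at about (0.541, 0.006).

Request:
step_arm:
  motion:
    - [[0,-0.007,0.029,0,0],[0,0,0,-0.03,0],[0,0,0,-0.03,0],[0,0,0,-0.025,0],[0,0,0,-0.01,0],[0,0,0,0,0]]

```text
clock: 9.85
tcp_pos: [0.5402, 0.0032, 0.086]
orientation: [-0.001, -0.683, 0.731, 0.0]
ft_force: [0.6, -0.1, 0.3]
finger_gap: 0.0001
```

Request:
step_arm:
  motion:
    - [[0,0,0,-0.004,0],[0,0,0,-0.004,0],[0,0,0,-0.004,0],[0,0,0,0,0]]

```text
clock: 10.25
tcp_pos: [0.5407, 0.0041, 0.0751]
orientation: [-0.0, -0.683, 0.73, 0.0]
ft_force: [-0.1, 0.3, -0.5]
finger_gap: 0.0001
```

Request:
step_arm:
  motion:
    - [[0,0,0,-0.003,0],[0,0,0,-0.003,0],[0,0,0,-0.003,0],[0,0,0,0,0]]

```text
clock: 10.65
tcp_pos: [0.5412, 0.0041, 0.0667]
orientation: [0.0, -0.683, 0.73, -0.0]
ft_force: [-0.7, 0.5, 5.5]
finger_gap: 0.0002
```

Request:
step_arm:
  motion:
    - [[0,0,0,-0.002,0],[0,0,0,-0.001,0],[0,0,0,0,0],[0,0,0,0,0]]

```text
clock: 11.05
tcp_pos: [0.5413, 0.004, 0.066]
orientation: [0.001, -0.684, 0.73, -0.001]
ft_force: [-7.7, 0.8, 15.4]
finger_gap: 0.0002
```

The button is bottomed: 15 N against a hard stop. Lift and check.

Request:
step_arm:
  motion:
    - [[0,0,0,0.01,0],[0,0,0,0.02,0],[0,0,0,0.03,0],[0,0,0,0.04,0],[0,-0.03,-0.03,0.03,0],[0,-0.03,-0.04,0.02,0],[0,-0.03,0,0.02,0],[0,-0.03,0,0,0],[0,0,0,0,0],[0,0,0,0,0]]

```text
clock: 12.05
tcp_pos: [0.4239, -0.0618, 0.2308]
orientation: [0.001, -0.683, 0.73, -0.0]
ft_force: [0.1, 0.6, 0.6]
finger_gap: -0.0
```

Run:
```python
from m import *
for c in ('top','scene'): save(c,f'pics/{c}9.png')
a=cv2.imread('pics/scene9.png');cv2.imwrite('pics/s9.png',cv2.resize(a[110:310,80:460],(800,421)))
a0=cv2.imread('pics/scene0.png')
im=a[:,:,::-1].copy()
for b in blobs(im,(50,120,60),(75,255,255)): print(b)
s=arm.get_state();print(s['tcp_pos'],s['ft_force'],s['clock'])
for l in ('selector_aim','mark_green'):
  for c in ('top','scene'):
    for d in arm.pinpoint(c,l): print(l,c,d['score'],unproj(c,[d['centre'][0]*512,d['centre'][1]*384],[.063]))
```

```text
(34, array([144.29, 194.03]), array([141, 192,   8,   5], dtype=int32))
(173, array([255.62, 208.27]), array([247, 203,  18,  12], dtype=int32))
[ 0.4243 -0.0618  0.23  ] [-0.2658  0.6381  0.2045] 12.15
selector_aim scene 0.82 [[ 0.5315 -0.3166  0.063 ]]
mark_green top 0.54 [[ 0.524  -0.3158  0.063 ]]
mark_green scene 0.75 [[ 0.4837 -0.2945  0.063 ]]
mark_green scene 0.52 [[ 0.5229 -0.3191  0.063 ]]
```

View pics/s9.png

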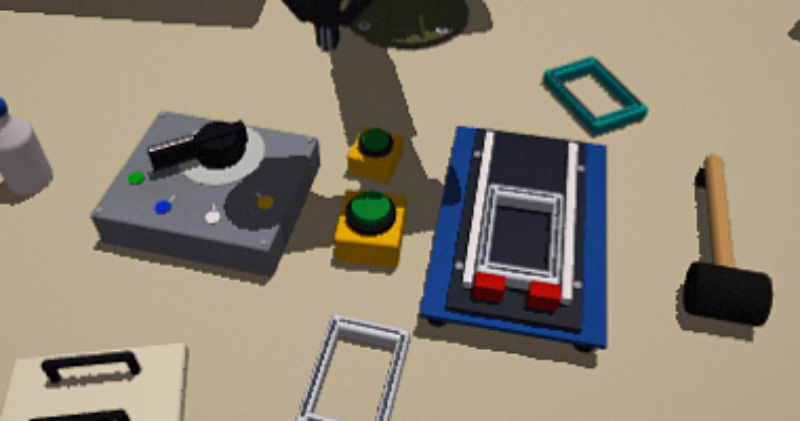

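The bezel is against the stops, the handle points at green (137,178), and the large button is up. Its lower edge is at row 215, the same as at the start. The bystanders have not moved.

Run:
```python
from bench import arm
print(arm.close_job())
```

```text
the job is handed in; nothing more can be done
None
```

The job is done and handed in at about 12 s of the 53 s allowed; `close_job` gives no verdict, so success rests on my own checks.

- **Bezel:** I pushed the far inner wall of its window about 73 mm with closed fingers. The force rose to about 31 N at the red stops. In the last picture it lies flat and touches both stops.
- **Selector:** I pushed the handle two clicks clockwise, from white to green, and it sprang in. In both cameras it points at the green disc.
- **Start button:** I pressed the larger button until it hit its hard stop, at about 15 N, then let go. In the last picture its lower edge is at the same pixel row as at the start, so it is up again.
- **Bystanders and arm:** The spare bezel, spray bottle and mallet look unmoved. The arm was clear at 0.23 m height, with no contact force.

**Disagreements:** The network's selector-aim point was a few mm to about 4 cm off across pictures, and it was sometimes missing. One mark_green report (score 0.75) was about 5 cm off the disc. For both I relied on the disc colours and the pictures instead.

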